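# Load a label roll on the counter unwinder and lock it with the snap clip

### The arm

A 6-joint arm with a two-finger parallel gripper is mounted at the origin on the work surface. World frame = base frame: x ahead of the robot, y to its left, z up, the work surface at z = 0. Lengths are in m, angles in rad, forces in N, time in s.
With the tool pointing down it reaches from about 0.4 to 0.825 m from the base axis. Payload 7 kg.
Tool frame: the origin (TCP) lies at the very end of the fingers, on their centre line; the grasp point (between the pads) lies 19 mm behind it; z points along the fingers, y is the line along which they close (so a half turn about z gives the same grasp; the last joint's range is limited). The gripper opens to 88 mm and grips with 3 to 60 N. Pads are 19 mm wide; open, the fingers measure 130 mm over their backs; the gripper's body (78 mm by 193 mm) begins 47 mm behind the grasp point.
Start: joints at [1.545, 0.359, 0.012, 0, -1.224, -0.288], TCP at [0.208, 0.642, 0.227] pointing down, gripper open.
Joint ranges: [-3.07, 3.07], [-1.43, 2.12], [-1.02, 1.25], [-3.03, 1.67], [-3.05, -0], [-3.03, 3.03]. Speed limits (rad/s): [2.39, 2.39, 3.01, 3.14, 3.14, 3.14].

### API

Orientations are given as [roll, pitch, yaw] about the fixed x, y, z axes, in that order (R = Rz(yaw) Ry(pitch) Rx(roll)).
In Python, from station import arm gives the robot as it stands.
- The arm moves only by the tool step_arm, never from a script. Its argument "rows" is a list of rows, each a list of 5 numbers: the shift along the world's x, y, z in m, then the turn about the world's z in rad, then the finger opening in m, from 0 to 0.0876. In form: [[x, y, z, spin, gripper], ...]. A call has 1 to 20 rows; each row is the pose to reach, as a shift and turn from the pose commanded when the call began; what a row does not reach only later rows make up. A row lasts 1/10 s, in which the tool goes at most 50 mm and 8.59 degrees, less where a joint would pass 70% of its speed; a pose out of reach is approached as far as the arm can. A call with a gripper value outside its range is refused whole. The fingers move at their own pace and stop on an object; "newtons" is the grip in N (left out, the last holds). Time passes only in rows, so rows that repeat a pose let the fingers close. It gives the time, the measured TCP pose, the force, the opening and the grip force at its end, in the units of the state.
- arm.get_state(): the state, without advancing time (a new reading comes with each control period).
- arm.grab_frame(name): name is "side" or "top"; returns a dict with "color" (420x560x3 uint8, blue, green, red), "vfov" (degrees; the focal length in pixels is half the picture's height over the tangent of half this angle, whatever the lens; pixels are square), "cx", "cy" (the principal point, pixels), "rvec" (rotation vector, rad) and "tvec" (3), from world to camera coordinates, as OpenCV has them. Camera axes: x right, y down, z forward; pixel columns grow to the right and rows downward; lengths in m; the calibration is good to about 2 mm. A picture is of the moment at which its call begins. There is no depth.
- arm.job_done(): hands the job in; it is judged then, once.
The state is a dict: "t": time; "q": joint angles; "qd": joint speeds; "joint_efforts": joint torques, N m; "eef_pos": TCP position; "ee_rot": TCP orientation; "force": force on the tool from outside, world axes, zero at the start; "moment": the same for the moment, N m; "width": finger opening in m; "gripper_force": force on a finger pad.
Only numpy, scipy, OpenCV 4.12 (cv2) and the standard library are available. Lean on these libraries where they do the work, as an engineer would, in place of code of your own. Each camera call takes 0.05 s, during which the arm holds its last target. There are 200 camera calls.

### The job

Load the fresh label roll onto the upright spindle of the label unwinder so that it sits flat on the platter, then lock it in with the retaining clip: push the clip sideways into the spindle's groove above the roll until it snaps fully home, and let go. Feel for the groove and push gently, never forcing the clip, and leave the other things on the counter where they are.

Things in the scene. Friction and masses are not known exactly. Their poses are not given: they have to be found in the camera images.
- unwinder: Label unwinder, fixed. Round grey base 150 mm across, 14 mm high; on it a freely turning aluminium platter 92 mm across, top 24 mm above the counter; an upright steel spindle in the middle. Origin: on the spindle's axis at counter level, z up. x points to an arm on the base with a white guide roller 118 mm from the axis, 16 mm thick, 70 mm high.
- spindle_low (a point): Point on the spindle's axis level with the top of a seated roll, 64 mm above the counter; axes as the unwinder's. The spindle is 20 mm thick, with one groove (a neck 12 mm thick, 6.6 mm high). Its height is set by a screw and not measured: the groove's lower edge lies 0.5 to 14.5 mm above this point, the spindle's end 17.6 mm above that edge; the head's top 5 mm taper to 13 mm.
- label_roll: Fresh roll of white labels, standing on its end on the counter: 58 mm in diameter, 40 mm high, cardboard core with a 25.6 mm bore, about 110 g. Origin: on its axis at the underside; z along the bore, up.
- clip: Retaining clip lying flat: steel fork 5 mm thick, 26 mm wide, about 40 g, with two sprung jaws and a black finger grip standing up behind. Origin: centre of the seat (on the spindle's axis when home) at the underside; x out of the open mouth (the way to push), z up. Seat face at x = -6.5 mm; jaw noses 7 mm apart at x = 6 mm spread to pass the 12 mm neck and close behind it.
- clip_mouth (a point): Middle of the clip's mouth, 12 mm ahead of its origin, between the flared lips. Pushed at the neck, the lips touch with the origin 12 mm short of the axis; the push rises to 4 to 10 N until the noses pass, 6 mm short, then the clip draws itself on; home, the bridge stops on the neck. At the 20 mm shaft it meets resistance 16 to 18 mm short: pressing on there, or over 14 N anywhere, is forcing it.
- clip_grip (a point): Centre of the holding area of the clip's black finger grip, 32 mm behind the clip's origin and 26 mm above its underside; axes as the clip's. The grip is a block 10 mm wide (along y), 18 mm long (along x), standing from 5 to 41 mm above the clip's underside; take it across y.
- tape_roll: Bystander: roll of brown parcel tape lying flat, 100 mm across with a 76 mm hole, 48 mm high. Origin: centre of underside.
- empty_core: Bystander: empty cardboard core standing on end, 31 mm across, 40 mm high. Origin: centre of underside.
- stamp: Bystander: black and grey hand stamp, 45 x 62 mm, 70 mm high. Origin: centre of underside.
- stapler: Bystander: black stapler 130 x 36 mm, 44 mm high. Origin: centre of underside.
- parcel: Bystander: small cardboard parcel 120 x 160 mm, 60 mm high. Origin: centre of underside.
- pen_cup: Bystander: blue pen cup 76 mm across, 100 mm high, with pens up to 170 mm. Origin: centre of underside.
- ink_pad: Bystander: black ink pad 85 x 120 mm, 16 mm high. Origin: centre of underside.
Things that resemble listed ones, but are neither listed nor needed, are in the scene too. Of the things like the label_roll, leave any that is purple; of the rest the smaller one is meant.

How it is judged:
By the outcome, as a careful person would: the job done as asked, in the order asked, and still so for the second after the job is handed in, with the robot touching nothing.
It also fails if it takes over 72 s, if anything falls off the work surface, if the arm or the gripper's body presses on something with over 40 N, if the wrist force passes 120 N, or if a joint passes its speed limit or range.

## Working session

There is one attempt and no reset: what is moved stays moved. The work goes in short steps, Python scripts to look and compute and a tool call to move; the robot and the scene stay as the last step left them, time stands still between calls to the robot, and variables do not carry over. Pictures are saved under pics/ and viewed, at most 10 in all, crops included, and the job is handed in when it is done.

Besides the shell and the picture viewer there is one more tool, called after "Request:" in YAML: its name, and indented under it one key for each argument. step_arm: Moves the arm, as the interface text tells. Its arguments: {"type":"object","properties":{"rows":{"type":"array"},"newtons":{"type":"number"}},"required":["rows"]}

```bash
mkdir -p pics; cat > h.py <<'E'
import numpy as np, cv2
from station import arm
def grab(n, save=None):
    f=arm.grab_frame(n)
    if save: cv2.imwrite('pics/'+save,f['color'])
    return f
def K(f):
    h=f['color'].shape[0]; F=h/2/np.tan(np.radians(f['vfov'])/2)
    return np.array([[F,0,f['cx']],[0,F,f['cy']],[0,0,1.]])
def cam(f):
    R=cv2.Rodrigues(np.array(f['rvec'],float))[0]; t=np.array(f['tvec'],float).ravel()
    return R,t,-R.T@t
def ray(f,u,v,z):
    R,t,c=cam(f); d=R.T@np.linalg.inv(K(f))@np.array([u,v,1.])
    return c+d*(z-c[2])/d[2]
def proj(f,p):
    R,t,c=cam(f); q=K(f)@(R@np.array(p,float)+t); return q[:2]/q[2]
E
python3 - <<'E'
from h import *
for n in('top','side'):
    f=grab(n,n+'0.png'); print(n,{k:np.round(f[k],4) for k in f if k!='color'},cam(f)[2],K(f)[0,0])
    print(f.keys())
print(arm.get_state())
E
```

```text
top {'vfov': np.float64(52.9905), 'cx': np.float64(278.0954), 'cy': np.float64(201.5351), 'rvec': array([ 2.154 , -2.152 ,  0.1526]), 'tvec': array([-0.0128,  0.5546,  1.0566])} [ 0.40553302 -0.00688787  1.12236402] 421.2826434025177
dict_keys(['color', 'vfov', 'cx', 'cy', 'rvec', 'tvec'])
side {'vfov': np.float64(56.6505), 'cx': np.float64(281.2532), 'cy': np.float64(211.221), 'rvec': array([ 0.1016, -2.6988,  1.5326]), 'tvec': array([0.5531, 0.0828, 0.9808])} [0.49214393 0.83909319 0.57316794] 389.60100804759446
dict_keys(['color', 'vfov', 'cx', 'cy', 'rvec', 'tvec'])
{'t': 0.1, 'q': array([ 1.54508249e+00,  3.59316194e-01,  1.11701383e-02, -3.03778945e-04,
       -1.22411571e+00, -2.88086670e-01]), 'qd': array([ 0.00031504, -0.00230156,  0.00378875,  0.0012295 , -0.00080017,
       -0.00146159]), 'joint_efforts': array([-1.27491137e-03, -5.84166777e+01,  2.93752170e+01,  7.01548353e+00,
        1.01937188e-02, -5.53920711e-05]), 'eef_pos': array([0.20825737, 0.64161401, 0.2257252 ]), 'ee_rot': array([ 3.14010646e+00, -1.42576023e-04, -3.13903831e-01]), 'force': array([ 0.62803653, -0.84674838, -0.67862656]), 'moment': array([-0.03520103,  0.00538707,  0.01108358]), 'gripper_force': 0.0, 'width': 0.08757146188176569}
```

View pics/top0.png

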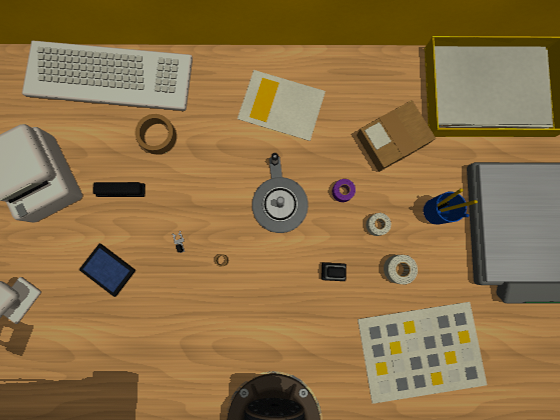

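View pics/side0.png

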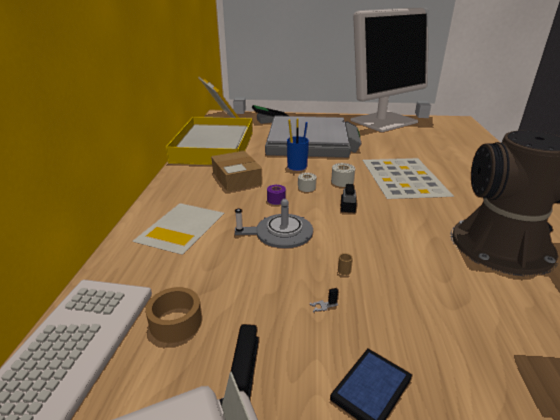

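The top view shows the unwinder at (280,204), with its guide roller at (274,158). The small white roll is at (378,224), the larger decoy at (402,269) and the purple one at (344,190). The clip is at (179,243) with its grip towards the bottom of the picture. I'll zoom in on these.

```bash
cat > m.py <<'E'
from h import *
t=cv2.imread('pics/top0.png'); s=cv2.imread('pics/side0.png')
def crop(im,u,v,w,h,k): return cv2.resize(im[v:v+h,u:u+w],None,fx=k,fy=k,interpolation=cv2.INTER_CUBIC)
a=np.hstack([crop(t,160,222,40,40,7),crop(t,360,206,40,40,7),])
b=np.hstack([crop(s,300,280,50,40,7)[:, :280],crop(s,255,190,40,40,7)])
c=np.vstack([crop(t,245,145,70,140,4)[:560,:]])
cv2.imwrite('pics/m.png',np.hstack([np.vstack([a,b]),c[:, :240]]))
E
python3 m.py
python3 - <<'E'
from h import *
t=cv2.imread('pics/top0.png');s=cv2.imread('pics/side0.png')
ft=grab('top');fs=grab('side')
g=cv2.cvtColor(t,cv2.COLOR_BGR2HSV)
# white roll
def comps(mask,lo=15):
    n,l,st,c=cv2.connectedComponentsWithStats(mask.astype(np.uint8))
    return [(st[i],c[i]) for i in range(1,n) if st[i][4]>lo]
for name,(u,v,w,h) in dict(roll=(358,204,40,40),big=(380,248,45,45)).items():
    m=np.zeros(t.shape[:2],bool); m[v:v+h,u:u+w]=((g[...,1]<60)&(g[...,2]>110))[v:v+h,u:u+w]
    cs,_=cv2.findContours(m.astype(np.uint8),cv2.RETR_EXTERNAL,cv2.CHAIN_APPROX_NONE)
    c=max(cs,key=cv2.contourArea); e=cv2.fitEllipse(c); mc=cv2.minEnclosingCircle(c)
    p=ray(ft,*e[0],.04); print(name,e,mc,p)
for n,im,f in(('top',t,ft),('side',s,fs)):
    pass
m=np.zeros(t.shape[:2],bool); m[228:258,165:195]=(g[...,2]<50)[228:258,165:195]
print('clip dark',comps(m,3))
print('K proj roller etc', ray(ft,280,204,.024))
E
```

```text
roll ((379.3417663574219, 223.56866455078125), (20.663108825683594, 21.19948387145996), 151.3319854736328) ((379.3521423339844, 223.6050567626953), 10.961997032165527) [ 0.49728812 -0.2732971   0.04      ]
big ((402.3484191894531, 269.07965087890625), (27.68596839904785, 28.778701782226562), 150.88316345214844) ((402.56817626953125, 269.1363525390625), 14.856257438659668) [ 0.38143717 -0.32810493  0.04      ]
clip dark [(array([176, 244,   7,   8,  41], dtype=int32), array([178.92682927, 247.90243902]))]
K proj roller etc [ 0.54995196 -0.01733742  0.024     ]
```

View pics/m.png

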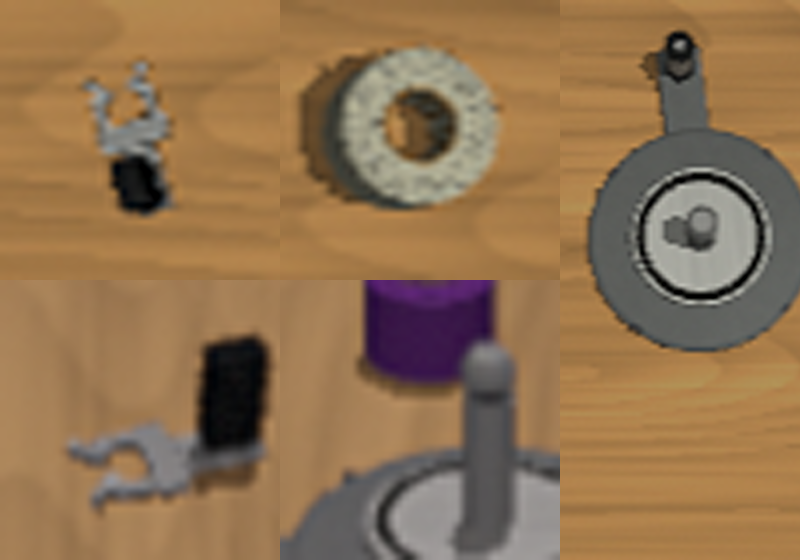

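The crops show the clip's mouth towards image-up, slightly left, with lips at about (173.3,234.1) and (180,231.4) in the top image. The groove is a dark band near (284.6,206.4) in the side image. Next I'll refine these positions.

```bash
python3 - <<'E'
from h import *
ft=grab('top');fs=grab('side');t=ft['color'];s=fs['color']
np.set_printoptions(precision=4,suppress=True,linewidth=200)
g=cv2.cvtColor(t,cv2.COLOR_BGR2HSV)
m=np.zeros(t.shape[:2],np.uint8); m[172:236,248:312]=(g[...,1]<70)[172:236,248:312]
cs,_=cv2.findContours(m,cv2.RETR_EXTERNAL,cv2.CHAIN_APPROX_NONE)
c=max(cs,key=cv2.contourArea).reshape(-1,2)
c=c[(c[:,1]>185)]
W=np.array([ray(ft,u,v,.014)[:2] for u,v in c])
A=np.c_[2*W,np.ones(len(W))]; x=np.linalg.lstsq(A,(W**2).sum(1),rcond=None)[0]
print('base top', x[:2], np.sqrt(x[2]+x[:2]@x[:2]))
P=x[:2]
# platter bright disc
m=np.zeros(t.shape[:2],np.uint8); m[180:226,258:302]=(g[...,2]>150)[180:226,258:302]
cs,_=cv2.findContours(m,cv2.RETR_EXTERNAL,cv2.CHAIN_APPROX_NONE);c=max(cs,key=cv2.contourArea)
e=cv2.fitEllipse(c);print('platter',e,ray(ft,*e[0],.024))
print('guide',ray(ft,274,156,.07))
for z in(.024,.064,.07,.08,.09,.1): print(z,proj(ft,[*P,z]),proj(fs,[*P,z]))
gs=cv2.cvtColor(s,cv2.COLOR_BGR2GRAY)
print(gs[195:232,276:296])
# side roll/clip
sh=cv2.cvtColor(s,cv2.COLOR_BGR2HSV)
m=np.zeros(s.shape[:2],np.uint8); m[280:315,322:345]=(sh[...,2]<50)[280:315,322:345]
n,l,st,c=cv2.connectedComponentsWithStats(m);print(st[1:],c[1:])
m=np.zeros(t.shape[:2],np.uint8); m[225:260,165:195]=(g[...,2]<45)[225:260,165:195]
print(m[240:256,170:190])
E
```

```text
base top [ 0.5499 -0.0163] 0.07271494017911981
platter ((279.62945556640625, 203.7180633544922), (25.492427825927734, 26.27513885498047), 167.7788848876953) [ 0.5507 -0.0164  0.024 ]
guide [ 0.6678 -0.0015  0.07  ]
0.024 [279.6099 204.0015] [283.5311 223.6377]
0.064 [279.7454 201.9452] [283.5892 210.4706]
0.07 [279.7666 201.6235] [283.5981 208.4487]
0.08 [279.8025 201.0793] [283.6131 205.051 ]
0.09 [279.8391 200.5247] [283.6283 201.6179]
0.1 [279.8763 199.9595] [283.6436 198.1488]
[[ 39  39  41  39  39  37  37  32  33  68 119 133 129 124 123 124 127 129 129 130]
 [ 39  41  38  39  38  38  36  32  31  68 118 132 127 124 124 126 128 129 129 130]
 [ 40  40  42  38  40  35  33  33  31  69 117 130 125 123 125 126 128 128 127 130]
 [ 39  41  40  39  36  36  44  58  62  82 114 128 124 124 124 128 128 127 127 130]
 [ 39  39  39  37  36  43  74 105 108 116 119 126 124 125 126 128 128 127 127 131]
 [ 39  39  40  37  40  61 102 131 132 131 126 121 122 126 127 129 127 125 127 132]
 [ 40  38  37  37  46  75 104 119 122 123 113 104 112 127 129 129 127 125 128 132]
 [ 40  36  39  36  50  77  95 101
[... 2492 characters left out ...]
 295.8333]]
[[0 0 0 0 0 0 0 0 0 0 0 0 0 0 0 0 0 0 0 0]
 [0 0 0 0 0 0 0 0 0 0 0 0 0 0 0 0 0 0 0 0]
 [0 0 0 0 0 0 0 0 0 0 0 0 0 0 0 0 0 0 0 0]
 [0 0 0 0 0 0 0 0 0 0 0 0 0 0 0 0 0 0 0 0]
 [0 0 0 0 0 0 0 0 0 1 0 0 0 0 0 0 0 0 0 0]
 [0 0 0 0 0 0 1 1 1 1 1 0 0 0 0 0 0 0 0 0]
 [0 0 0 0 0 0 1 1 1 1 1 1 0 0 0 0 0 0 0 0]
 [0 0 0 0 0 0 1 1 1 1 1 1 0 0 0 0 0 0 0 0]
 [0 0 0 0 0 0 1 1 1 1 1 1 0 0 0 0 0 0 0 0]
 [0 0 0 0 0 0 0 1 1 1 1 1 1 0 0 0 0 0 0 0]
 [0 0 0 0 0 0 0 1 1 1 1 1 1 0 0 0 0 0 0 0]
 [0 0 0 0 0 0 0 0 1 1 1 1 1 0 0 0 0 0 0 0]
 [0 0 0 0 0 0 0 0 0 0 0 0 0 0 0 0 0 0 0 0]
 [0 0 0 0 0 0 0 0 0 0 0 0 0 0 0 0 0 0 0 0]
 [0 0 0 0 0 0 0 0 0 0 0 0 0 0 0 0 0 0 0 0]
 [0 0 0 0 0 0 0 0 0 0 0 0 0 0 0 0 0 0 0 0]]
```

```bash
python3 - <<'E'
from h import *
np.set_printoptions(precision=4,suppress=True,linewidth=200)
ft=grab('top');fs=grab('side')
def tri(a,b):
    A=[];y=[]
    for f,(u,v) in((ft,a),(fs,b)):
        R,t,c=cam(f);d=R.T@np.linalg.inv(K(f))@[u,v,1.];d/=np.linalg.norm(d);M=np.eye(3)-np.outer(d,d);A.append(M);y.append(M@c)
    A=np.vstack(A);y=np.hstack(y);x=np.linalg.lstsq(A,y,rcond=None)[0];return x,np.linalg.norm(A@x-y)
print('grip',tri((178.93,247.9),(332.7,295.8)))
print('lips',ray(ft,176.6,232.8,.005),ray(ft,173.3,234.1,.005),ray(ft,180,231.4,.005))
print('seat',ray(ft,177.9,237.4,.005))
# side montage points: lips (70,447),(95,497) -> /7 + (300,280-40)
L=[(300+70/7,280+(447-280)/7),(300+95/7,280+(497-280)/7)]
print('side lips',[ray(fs,u,v,.0025) for u,v in L], 'seat',ray(fs,300+128/7,280+(463-280)/7,.005))
s=fs['color'];h=cv2.cvtColor(s,cv2.COLOR_BGR2HSV)
m=np.zeros(s.shape[:2],np.uint8);m[165:200,290:325]=((h[...,1]<45)&(h[...,2]>100))[165:200,290:325]
n,l,st,c=cv2.connectedComponentsWithStats(m);i=1+st[1:,4].argmax();print('roll side',st[i],c[i])
print('pred roll base/top',proj(fs,[.4973,-.2733,0]),proj(fs,[.4973,-.2733,.02]),proj(fs,[.4973,-.2733,.04]))
P=np.array([.549,-.0164])
for z in np.arange(.064,.1,.004): print(round(z,3),'front rim',proj(fs,[P[0],P[1]+.01,z])[1],'far13',proj(fs,[P[0],P[1]-.0065,z])[1])
E
```

```text
grip (array([0.4336, 0.2446, 0.0235]), np.float64(0.0020144639119473577))
lips [0.4752 0.2562 0.005 ] [0.4718 0.2648 0.005 ] [0.4789 0.2473 0.005 ]
seat [0.4631 0.2524 0.005 ]
side lips [array([0.477 , 0.2493, 0.0025]), array([0.4697, 0.2687, 0.0025])] seat [0.4603 0.257  0.005 ]
roll side [298 173  18  19 229] [306.8821 182.2969]
pred roll base/top [305.522  187.4138] [305.7277 181.8041] [305.9368 176.1007]
0.064 front rim 212.4739144816588 far13 209.18144694284956
0.068 front rim 211.1198720094502 far13 207.8397836119136
0.072 front rim 209.7601927637455 far13 206.49261407619076
0.076 front rim 208.39484147295383 far13 205.13990436967228
0.08 front rim 207.02378257059087 far13 203.7816202464063
0.084 front rim 205.64698019219057 far13 202.41772717760838
0.088 front rim 204.26439817217795 far13 201.0481903487352
0.092 front rim 202.8760000407024 far13 199.6729746565224
0.096 front rim 201.4817490204309 far13 198.29204470598552
```

Request:
step_arm:
  rows:
    - [0.035,-0.035,0.0,-0.05,0.0876]
    - [0.07,-0.07,0.0,-0.1,0.0876]
    - [0.105,-0.105,0.0,-0.15,0.0876]
    - [0.14,-0.14,0.0,-0.2,0.0876]
    - [0.175,-0.175,0.0,-0.25,0.0876]
    - [0.21,-0.21,0.0,-0.3,0.0876]
    - [0.245,-0.245,0.0,-0.386,0.0876]
    - [0.28,-0.28,0.0,-0.386,0.0876]
    - [0.289,-0.33,0,-0.386,0.0876]
    - [0.289,-0.38,0,-0.386,0.0876]
    - [0.289,-0.43,0,-0.386,0.0876]
    - [0.289,-0.48,0,-0.386,0.0876]
    - [0.289,-0.53,0,-0.386,0.0876]
    - [0.289,-0.58,0,-0.386,0.0876]
    - [0.289,-0.63,0,-0.386,0.0876]
    - [0.289,-0.68,0,-0.386,0.0876]
    - [0.289,-0.73,0,-0.386,0.0876]
    - [0.289,-0.78,0,-0.386,0.0876]
    - [0.289,-0.83,0,-0.386,0.0876]
    - [0.289,-0.88,0,-0.386,0.0876]
  newtons: 20

```text
t: 2.4
eef_pos: [0.4971, -0.2393, 0.227]
ee_rot: [-3.141, -0.001, -0.7]
force: [0.8, 0.8, 1.0]
width: 0.0875
gripper_force: 0.0
```

Request:
step_arm:
  rows:
    - [0,-0.034,0,0,0.0876]
    - [0,-0.034,-0.05,0,0.0876]
    - [0,-0.034,-0.1,0,0.0876]
    - [0,-0.034,-0.14,0,0.0876]
    - [0,-0.034,-0.17,0,0.0876]
    - [0,-0.034,-0.195,0,0.0876]
    - [0,-0.034,-0.21,0,0.0876]
    - [0,-0.034,-0.215,0,0.0876]
    - [0,-0.034,-0.215,0,0.0876]

```text
t: 3.3
eef_pos: [0.4971, -0.2712, 0.0112]
ee_rot: [3.141, 0.001, -0.7]
force: [-0.3, 0.3, 0.8]
width: 0.0878
gripper_force: 0.0
```

```bash
python3 - <<'E'
from h import *
t=grab('top')['color'];s=grab('side')['color']
def crop(im,u,v,w,h,k): return cv2.resize(im[v:v+h,u:u+w],None,fx=k,fy=k,interpolation=cv2.INTER_CUBIC)
cv2.imwrite('pics/a.png',np.hstack([crop(t,330,170,100,120,4),crop(s,260,130,100,120,4)]))
E
```

```text
(no output)
```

View pics/a.png

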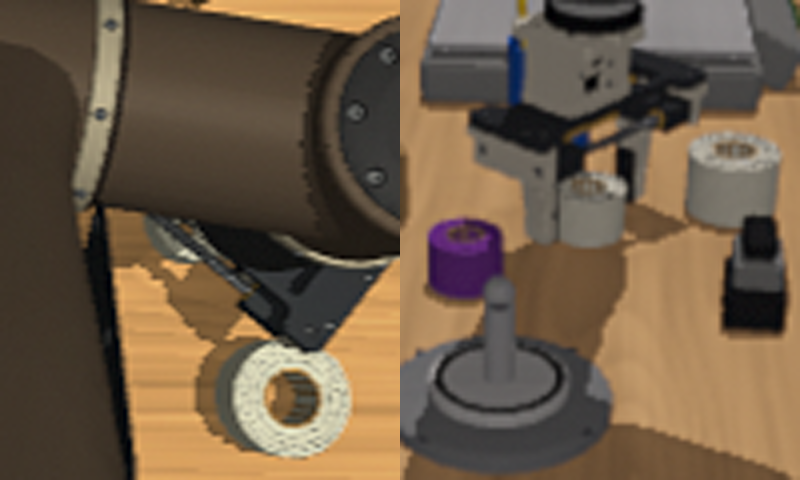

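The side crop shows the fingers straddling the small white roll, with the other rolls clear. I'll close and lift.

Request:
step_arm:
  rows:
    - [0,0,0,0,0.07]
    - [0,0,0,0,0.05]
    - [0,0,0,0,0.05]
    - [0,0,0,0,0.05]
    - [0,0,0,0,0.05]
    - [0,0,0,0,0.05]
    - [0,0,0.03,0,0.05]
    - [0,0,0.07,0,0.05]
    - [0,0,0.11,0,0.05]
    - [0,0,0.14,0,0.05]
    - [0,0,0.14,0,0.05]
  newtons: 20

```text
t: 4.5
eef_pos: [0.4999, -0.272, 0.1562]
ee_rot: [-3.138, -0.007, -0.699]
force: [0.7, 0.1, -0.9]
width: 0.0566
gripper_force: 20.0
```

Request:
step_arm:
  rows:
    - [0.01,0.04,0,0,0.05]
    - [0.02,0.085,0,0,0.05]
    - [0.03,0.13,0,0,0.05]
    - [0.04,0.175,0,0,0.05]
    - [0.048,0.22,0,0,0.05]
    - [0.053,0.245,0,0,0.05]
    - [0.053,0.256,0,0,0.05]
    - [0.053,0.257,0,0,0.05]
    - [0.053,0.257,0,0,0.05]
    - [0.053,0.257,0,0,0.05]

```text
t: 5.5
eef_pos: [0.5499, -0.0152, 0.1512]
ee_rot: [3.141, 0.0, -0.701]
force: [0.9, -0.2, -0.2]
width: 0.0563
gripper_force: 20.0
```

```bash
python3 - <<'E'
from h import *
print(arm.get_state()['eef_pos'],arm.get_state()['ee_rot'])
t=grab('top')['color'];s=grab('side')['color']
def crop(im,u,v,w,h,k): return cv2.resize(im[v:v+h,u:u+w],None,fx=k,fy=k,interpolation=cv2.INTER_CUBIC)
cv2.imwrite('pics/b0s.png',s)
cv2.imwrite('pics/b.png',np.hstack([crop(t,240,150,80,100,5),crop(s,244,140,80,100,5)]))
E
```

```text
[ 0.54991478 -0.01521265  0.1512274 ] [ 3.14098552e+00  4.38397728e-04 -7.00919372e-01]
```

View pics/b.png

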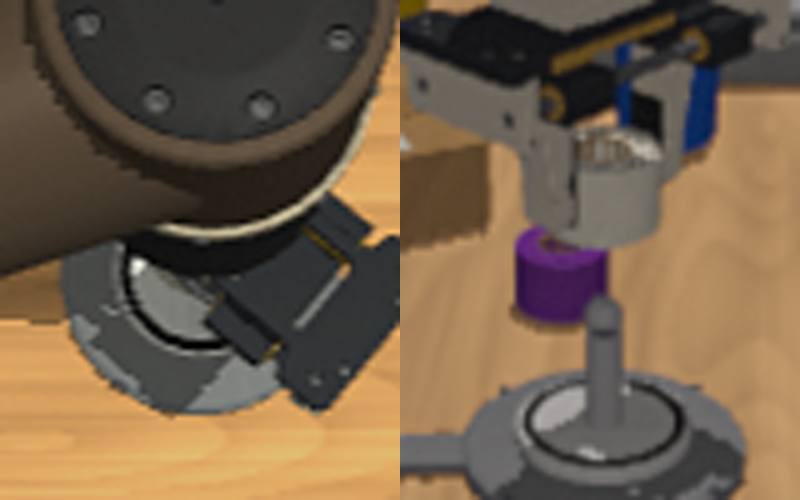

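The side view shows the roll above the spindle (roll right edge about u=296, spindle centre about 284.5). I'll measure its offset to a fraction of a pixel.

```bash
python3 - <<'E'
from h import *
np.set_printoptions(precision=2,suppress=True,linewidth=220)
fs=grab('side');s=cv2.cvtColor(fs['color'],cv2.COLOR_BGR2GRAY).astype(float)
print(s[165:190:3,266:302].astype(int))
def edge(row,a,b,half):
    r=row[a:b];g=np.abs(np.diff(r));i=np.argmax(g);w=slice(max(0,i-2),i+3);k=np.arange(len(g))[w];return a+.5+(g[w]*k).sum()/g[w].sum()
R=[edge(s[v],290,302,0) for v in range(174,185)];print('roll right',np.array(R))
sp=[(edge(s[v],277,284,0),edge(s[v],285,292,0)) for v in range(208,220)];print('spindle',np.array(sp))
bot=[edge(s[:,u],180,194,0) for u in range(282,296)];print('bottom',np.array(bot))
Rm,t,c=cam(fs)
P=np.array([.55,-.0164])
th=np.linspace(0,2*np.pi,720)
for z in(.14,.16):
  q=np.array([proj(fs,[P[0]+.029*np.cos(a),P[1]+.029*np.sin(a),z]) for a in th]);print(z,q.max(0),q.min(0))
q=np.array([proj(fs,[P[0]+.01*np.cos(a),P[1]+.01*np.sin(a),.055]) for a in th]);print('sp',q.max(0),q.min(0))
E
```

```text
[[ 80 102 104 106 103 104 107 102 101  86  65  54  73 108 132 120 121 118 111 116 108  87  69  62  50  37  22  20  13  16  59 105 104 105  98  48]
 [100 101 104 101  84 107 100 105 102 102 103  97  74  60  80  81  81 107 107  97 107  88 109 143 177 173 137 137 120  75  71 109 105 100  79  40]
 [143 119  93  93  98  97 101 105 101 102 102  98  75  61  80  86  89 112 113 103 109  84  88  92 101 110 120 150 152 135 111 101 103 100  90  82]
 [153 148 116  97  97  98  96  99 105 102 103  96  71  81 112 111 105 105 110 111 108 104 104 108 116 116 113 112 108 100  94 100  99 116 141 147]
 [155 144 113  97  97  99  98 101 106 103 100  78  41  86 120 120 120 120 120 119 120 120 118 116 115 116 114 111 105  99 113 145 146 147 148 148]
 [149 143 126 100  99 100  99  97  95  98 103  98  77  85 119 121 119 120 119 120 120 120 120 119 118 114 113 110 104 104 125 143 144 147 150 149]
 [143 141 135 109 101 101 101 102 103 107 103  97  76  86 119 119 118 120 120 119 120 120 121 119 117 116 112 109 102 105 127 145 147 148 148 148]
 [143 135 110  76  65  70  77  81  88  96 108 116 116 117 120 120 118 118 120 120 119 119 117 115 115 114 111 109 113 129 144 148 148 147 148 150]
 [137  73  65  69  68  71  72  58  53  61  61  58  63  78 101 101 104 114 114 112 126 133 134 133 136 136 136 137 138 141 143 147 148 150 151 153]]
roll right [299.23 298.31 296.5  296.07 295.71 295.68 295.67 295.6  295.74 295.6  295.42]
spindle [[280.54 288.26]
 [280.68 288.27]
 [280.69 288.26]
 [280.63 288.25]
 [280.66 288.29]
 [280.6  288.26]
 [280.62 287.98]
 [280.79 288.57]
 [281.1  289.65]
 [280.16 289.07]
 [280.69 288.85]
 [280.76 288.25]]
bottom [189.59 189.98 189.77 189.43 188.7  188.81 188.72 188.8  188.39 188.3  187.65 187.1  186.44 185.5 ]
0.14 [295.48 189.36] [271.89 178.69]
0.16 [295.64 181.86] [271.8  171.47]
sp [287.45 215.49] [279.67 211.47]
```

Request:
step_arm:
  rows:
    - [-0.0018,-0.001,-0.01,0,0.05]
    - [-0.0018,-0.001,-0.025,0,0.05]
    - [-0.0018,-0.001,-0.04,0,0.05]
    - [-0.0018,-0.001,-0.045,0,0.05]
    - [-0.0018,-0.001,-0.049,0,0.05]
    - [-0.0018,-0.001,-0.052,0,0.05]
    - [-0.0018,-0.001,-0.055,0,0.05]
    - [-0.0018,-0.001,-0.057,0,0.05]
    - [-0.0018,-0.001,-0.057,0,0.05]
    - [-0.0018,-0.001,-0.057,0,0.05]

```text
t: 6.65
eef_pos: [0.5487, -0.0152, 0.0948]
ee_rot: [-3.141, -0.0, -0.7]
force: [-0.9, -0.2, -1.1]
width: 0.0568
gripper_force: 20.0
```

Request:
step_arm:
  rows:
    - [0,0,-0.006,0,0.05]
    - [0,0,-0.012,0,0.05]
    - [0,0,-0.018,0,0.05]
    - [0,0,-0.024,0,0.05]
    - [0,0,-0.03,0,0.05]
    - [0,0,-0.036,0,0.05]
    - [0,0,-0.04,0,0.05]
    - [0,0,-0.044,0,0.05]
    - [0,0,-0.048,0,0.05]
    - [0,0,-0.051,0,0.05]
    - [0,0,-0.054,0,0.05]
    - [0,0,-0.056,0,0.05]
    - [0,0,-0.056,0,0.05]
    - [0,0,-0.056,0,0.05]

```text
t: 8.05
eef_pos: [0.5486, -0.0152, 0.0386]
ee_rot: [-3.142, -0.0, -0.7]
force: [0.6, -0.4, -0.6]
width: 0.0567
gripper_force: 20.0
```

Request:
step_arm:
  rows:
    - [0,0,-0.0005,0,0.05]
    - [0,0,-0.001,0,0.05]
    - [0,0,-0.0015,0,0.05]
    - [0,0,-0.002,0,0.05]
    - [0,0,-0.0025,0,0.05]
    - [0,0,-0.0025,0,0.05]

```text
t: 8.65
eef_pos: [0.5485, -0.0152, 0.036]
ee_rot: [3.142, 0.0, -0.7]
force: [-0.3, -0.3, -1.5]
width: 0.0561
gripper_force: 20.0
```

Request:
step_arm:
  rows:
    - [0,0,-0.0007,0,0.05]
    - [0,0,-0.0007,0,0.06]
    - [0,0,-0.0007,0,0.075]
    - [0,0,-0.0007,0,0.0876]
    - [0,0,-0.0007,0,0.0876]
    - [0,0,0.02,0,0.0876]
    - [0,0,0.05,0,0.0876]
    - [0,0,0.08,0,0.0876]
    - [0,0,0.08,0,0.03]
    - [0,0,0.08,0,0.0]
    - [0,0,0.08,0,0.0]
    - [0,0,0.08,0,0.0]
    - [0,0,0.08,0,0.0]
    - [0,0,0.08,0,0.0]

```text
t: 10.05
eef_pos: [0.5483, -0.0153, 0.1154]
ee_rot: [3.141, 0.001, -0.7]
force: [0.1, 0.0, 1.1]
width: 0.0455
gripper_force: 0.0
```

```bash
python3 - <<'E'
from h import *
s=grab('side')['color']
cv2.imwrite('pics/c.png',cv2.resize(s[140:250,230:340],None,fx=5,fy=5,interpolation=cv2.INTER_CUBIC))
E
```

```text
(no output)
```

View pics/c.png

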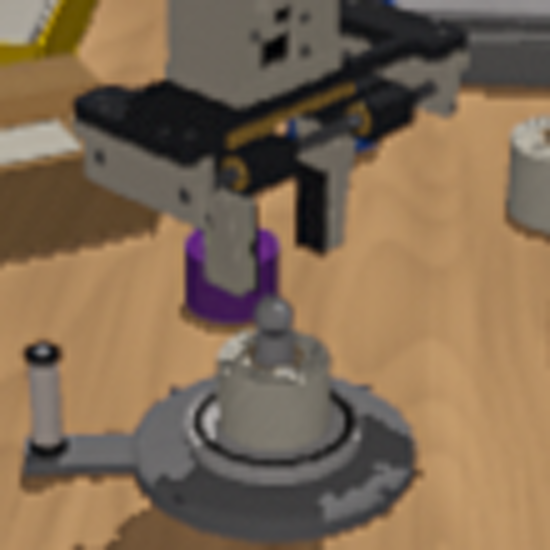

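The side view shows the roll seated flat on the platter, the groove neck just visible above it, and the fingers clear. Next I'll feel for the spindle's end with closed fingertips to get the groove height.

Request:
step_arm:
  rows:
    - [0,0,0,0,0]
    - [0,0,0,0,0]
    - [0,0,0,0,0]
    - [0,0,0,0,0]
    - [0,0,0,0,0]
    - [0,0,0,0,0]
    - [0,0,0,0,0]
    - [0,0,-0.005,0,0]
    - [0,0,-0.01,0,0]
    - [0,0,-0.014,0,0]
    - [0,0,-0.016,0,0]
    - [0,0,-0.0165,0,0]
    - [0,0,-0.017,0,0]
    - [0,0,-0.017,0,0]

```text
t: 11.5
eef_pos: [0.5486, -0.0152, 0.0991]
ee_rot: [-3.142, -0.0, -0.7]
force: [0.6, -0.6, -0.8]
width: 0.0006
gripper_force: 0.0
```

Request:
step_arm:
  rows:
    - [0,0,-0.0003,0,0]
    - [0,0,-0.0006,0,0]
    - [0,0,-0.0009,0,0]
    - [0,0,-0.0012,0,0]
    - [0,0,-0.0015,0,0]
    - [0,0,-0.0018,0,0]
    - [0,0,-0.002,0,0]

```text
t: 12.2
eef_pos: [0.5485, -0.0152, 0.097]
ee_rot: [3.142, 0.0, -0.7]
force: [-0.5, 0.6, -0.0]
width: 0.0007
gripper_force: 0.0
```

Request:
step_arm:
  rows:
    - [0,0,-0.0002,0,0]
    - [0,0,-0.0004,0,0]
    - [0,0,-0.0006,0,0]
    - [0,0,-0.0008,0,0]
    - [0,0,-0.001,0,0]

```text
t: 12.7
eef_pos: [0.5486, -0.0152, 0.0961]
ee_rot: [-3.142, -0.0, -0.7]
force: [0.5, 0.2, -0.2]
width: 0.0007
gripper_force: 0.0
```

Request:
step_arm:
  rows:
    - [0,0,-0.0002,0,0]
    - [0,0,-0.0004,0,0]
    - [0,0,-0.0006,0,0]
    - [0,0,-0.0006,0,0]

```text
t: 13.1
eef_pos: [0.5486, -0.0152, 0.0956]
ee_rot: [-3.142, -0.0, -0.7]
force: [-0.2, -0.0, 1.3]
width: 0.0006
gripper_force: 0.7
```

Request:
step_arm:
  rows:
    - [0,0,-0.0002,0,0]
    - [0,0,-0.0004,0,0]
    - [0,0,-0.0004,0,0]

```text
t: 13.4
eef_pos: [0.5486, -0.0152, 0.0955]
ee_rot: [-3.141, -0.0, -0.7]
force: [-2.2, 1.4, 4.7]
width: 0.0008
gripper_force: 2.8
```

Contact is at z = 0.0956, so the groove's lower edge is at about 0.078, which agrees with the picture. Now I'll fetch the clip.

Request:
step_arm:
  rows:
    - [0,0,0.03,0,0.0]
    - [0,0,0.06,0.1,0.04]
    - [-0.018,0.04,0.07,0.23,0.04]
    - [-0.036,0.08,0.07,0.36,0.04]
    - [-0.053,0.12,0.07,0.49,0.04]
    - [-0.071,0.16,0.07,0.62,0.04]
    - [-0.089,0.2,0.07,0.75,0.04]
    - [-0.106,0.24,0.04,0.88,0.04]
    - [-0.115,0.26,0.0,1.0,0.04]
    - [-0.115,0.26,-0.03,1.04,0.04]
    - [-0.115,0.26,-0.035,1.04,0.04]
    - [-0.115,0.26,-0.035,1.04,0.04]
  newtons: 30

```text
t: 14.6
eef_pos: [0.4334, 0.2443, 0.0596]
ee_rot: [3.14, 0.002, 0.339]
force: [0.2, -0.1, 0.8]
width: 0.0399
gripper_force: 0.0
```

```bash
python3 - <<'E'
from h import *
t=grab('top')['color'];s=grab('side')['color']
def crop(im,u,v,w,h,k): return cv2.resize(im[v:v+h,u:u+w],None,fx=k,fy=k,interpolation=cv2.INTER_CUBIC)
cv2.imwrite('pics/d.png',np.hstack([crop(t,150,210,70,80,5),crop(s,290,245,80,80,5)]))
E
```

```text
(no output)
```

View pics/d.png

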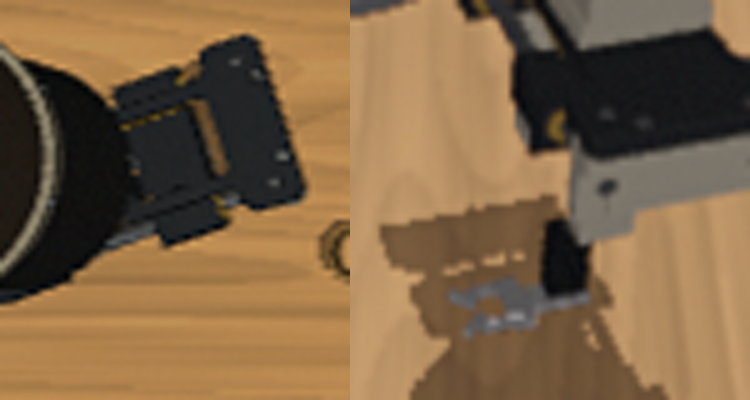

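```bash
python3 - <<'E'
from h import *
fs=grab('side')
x=np.array([np.cos(.34),np.sin(.34),0]);y=np.array([-np.sin(.34),np.cos(.34),0]);T=np.array([.4334,.2443,.0596])
for a in(-.0095,.0095):
  for b in(.02,.041): print(a,b,proj(fs,T+a*x+b*y))
G=np.array([.4334,.2443,0])
for a in(-.009,.009):
  for z in(.005,.041): print('grip',a,z,[proj(fs,G+a*x+b*y+[0,0,z]).round(1) for b in(-.005,.005)])
g=cv2.cvtColor(fs['color'],cv2.COLOR_BGR2GRAY); print(g[284:306:2,322:350])
E
```

```text
-0.0095 0.02 [341.73997918 287.73571041]
-0.0095 0.041 [346.07765496 295.03353695]
0.0095 0.02 [332.56068371 289.49150172]
0.0095 0.041 [336.70566926 296.87369379]
grip -0.009 0.005 [array([334.6, 299.9]), array([336.5, 303.2])]
grip -0.009 0.041 [array([335.9, 286.6]), array([337.8, 289.9])]
grip 0.009 0.005 [array([326.4, 301.5]), array([328.2, 304.9])]
grip 0.009 0.041 [array([327.5, 288.2]), array([329.3, 291.5])]
[[154 146 144 143 141 129  90  87  92 120 152 111  92 116 120 118 119 116
  107 106 119 119 119 118 118 118 118 117]
 [ 95  89  89  88  87  84  84  88  91 110 142 124  90 117 120 118 118 118
  114 111 119 118 118 117 119 121 120 129]
 [ 95  95  94  92  88  87  86  82  77  67  74  79 101 115 119 118 115 111
  115 113 116 116 114 114 123 144 146 146]
 [ 96  95  94  90  86  84  69  28   9  12  22  49  85  99 116 117 117 117
  117 117 116 116 115 116 131 151 146 145]
 [ 96  96  93  88  86  86  73  21  14  15  16  15  37  85 120 113 115 122
  123 129 135 140 143 152 156 148 144 144]
 [ 96  96  90  87  87  84  60  16  12  15  14  12  16  21  27  31  97 154
  151 149 152 157 160 161 157 149 145 144]
 [114 146 134  92  88  82  43  13  15  17  15  16  18  14  16  55 118 156
  150 147 152 156 159 159 157 150 146 145]
 [ 88  88  89  90  90  86  44  11  17  16  16  16  16  15  13  38 105 154
  147 147 151 155 158 157 154 148 146 145]
 [ 85  88  91  92  93  84  33   7  15  19  15  16  17  14  16  51  93 109
  137 148 153 155 157 158 155 149 147 146]
 [ 87  87  85  90  93  90  61  17  11  13  15  12  13  18  27  63  91  89
   83 112 153 157 158 158 155 149 147 147]
 [ 87  87  86  83  88  89  84  61  50  63  73  75  75  91 104 102  89  88
   82  84 116 156 158 156 150 147 147 147]]
```

The side crop shows the near finger beside the black grip, which is centred to about 1 px. I'll descend, grip and lift.

Request:
step_arm:
  rows:
    - [0,0,-0.02,0,0.04]
    - [0,0,-0.035,0,0.04]
    - [0,0,-0.046,0,0.04]
    - [0,0,-0.051,0,0.04]
    - [0,0,-0.0526,0,0.04]
    - [0,0,-0.0526,0,0.04]
    - [0,0,-0.0526,0,0.02]
    - [0,0,-0.0526,0,0.0]
    - [0,0,-0.0526,0,0.0]
    - [0,0,-0.0526,0,0.0]
    - [0,0,-0.0526,0,0.0]
    - [0,0,-0.0526,0,0.0]
    - [0,0,-0.0526,0,0.0]
    - [0,0,-0.0526,0,0.0]
    - [0,0,-0.0526,0,0.0]
  newtons: 30

```text
t: 16.25
eef_pos: [0.4336, 0.2449, 0.0076]
ee_rot: [-3.142, -0.0, 0.34]
force: [-2.0, -0.4, 3.9]
width: 0.0099
gripper_force: 30.0
```

Request:
step_arm:
  rows:
    - [0,0,0.01,0,0]
    - [0,0,0.04,0,0]
    - [0,0,0.09,0,0]
    - [0.006,-0.04,0.13,-0.06,0]
    - [0.013,-0.08,0.13,-0.12,0]
    - [0.02,-0.12,0.13,-0.18,0]
    - [0.026,-0.16,0.13,-0.24,0]
    - [0.033,-0.2,0.13,-0.3,0]
    - [0.04,-0.24,0.12,-0.34,0]
    - [0.042,-0.255,0.11,-0.34,0]
    - [0.0424,-0.261,0.1,-0.34,0]
    - [0.0424,-0.261,0.1,-0.34,0]
    - [0.0424,-0.261,0.1,-0.34,0]

```text
t: 17.55
eef_pos: [0.476, -0.0157, 0.1076]
ee_rot: [3.141, 0.0, 0.001]
force: [0.1, 0.0, -0.4]
width: 0.0097
gripper_force: 30.0
```

```bash
python3 - <<'E'
from h import *
t=grab('top')['color'];s=grab('side')['color']
cv2.imwrite('pics/e_t.png',t);cv2.imwrite('pics/e_s.png',s)
def crop(im,u,v,w,h,k): return cv2.resize(im[v:v+h,u:u+w],None,fx=k,fy=k,interpolation=cv2.INTER_CUBIC)
cv2.imwrite('pics/e.png',np.hstack([crop(t,250,175,60,80,6),crop(s,260,165,60,80,6)]))
E
```

```text
(no output)
```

View pics/e.png

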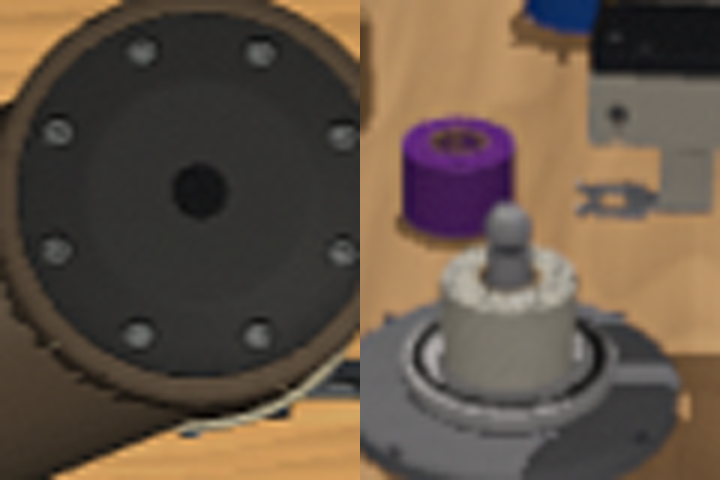

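The clip is level in the fingers at the right of the spindle, with its lips near u=296 in the side view. I'll lower it to groove height and approach.

Request:
step_arm:
  rows:
    - [0,0,-0.01,0,0]
    - [0,0,-0.018,0,0]
    - [0,0,-0.0215,0,0]
    - [0,0,-0.0215,0,0]
    - [0.006,0,-0.0215,0,0]
    - [0.012,0,-0.0215,0,0]
    - [0.016,0,-0.0215,0,0]
    - [0.018,0,-0.0215,0,0]
    - [0.019,0,-0.0215,0,0]
    - [0.02,0,-0.0215,0,0]
    - [0.02,0,-0.0215,0,0]
    - [0.02,0,-0.0215,0,0]

```text
t: 18.85
eef_pos: [0.4959, -0.0162, 0.086]
ee_rot: [-3.142, 0.0, 0.0]
force: [0.1, -0.8, -0.7]
width: 0.0098
gripper_force: 30.0
```

```bash
python3 - <<'E'
from h import *
s=grab('side')['color'];cv2.imwrite('pics/f_s.png',s)
cv2.imwrite('pics/f.png',cv2.resize(s[185:235,255:325],None,fx=10,fy=10,interpolation=cv2.INTER_CUBIC))
E
```

View pics/f.png

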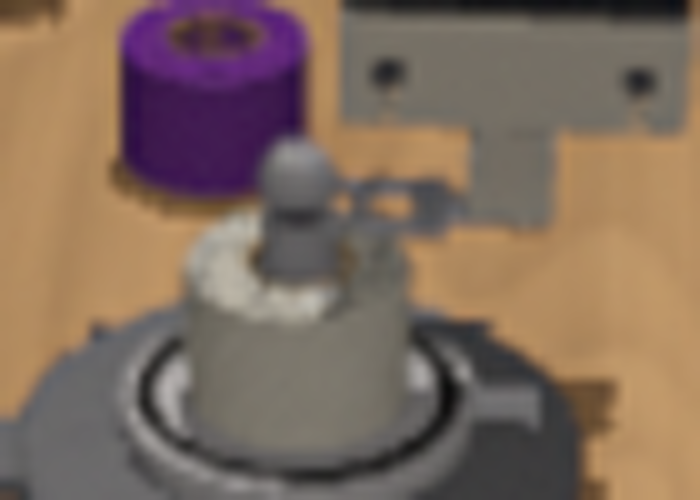

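The lips sit just right of the spindle, at the groove's level (dark band at about v=206). I'll feel forward gently.

Request:
step_arm:
  rows:
    - [0.0005,0,0,0,0]
    - [0.001,0,0,0,0]
    - [0.0015,0,0,0,0]
    - [0.002,0,0,0,0]
    - [0.0025,0,0,0,0]
    - [0.0025,0,0,0,0]

```text
t: 19.5
eef_pos: [0.4985, -0.0162, 0.0859]
ee_rot: [3.142, -0.0, 0.0]
force: [0.3, 0.5, -1.1]
width: 0.0101
gripper_force: 30.0
```

Request:
step_arm:
  rows:
    - [0.0004,0,0,0,0]
    - [0.0008,0,0,0,0]
    - [0.0012,0,0,0,0]
    - [0.0012,0,0,0,0]

```text
t: 19.9
eef_pos: [0.4997, -0.0162, 0.086]
ee_rot: [3.142, 0.0, 0.0]
force: [-0.7, 0.7, 0.4]
width: 0.0101
gripper_force: 30.0
```

Request:
step_arm:
  rows:
    - [0.0004,0,0,0,0]
    - [0.0008,0,0,0,0]
    - [0.001,0,0,0,0]
    - [0.001,0,0,0,0]

```text
t: 20.3
eef_pos: [0.5007, -0.0162, 0.086]
ee_rot: [-3.142, -0.0, 0.0]
force: [-0.3, 0.2, -0.6]
width: 0.0098
gripper_force: 30.0
```

Request:
step_arm:
  rows:
    - [0.0004,0,0,0,0]
    - [0.0008,0,0,0,0]
    - [0.001,0,0,0,0]
    - [0.001,0,0,0,0]

```text
t: 20.7
eef_pos: [0.5017, -0.0162, 0.086]
ee_rot: [3.142, -0.0, 0.0]
force: [-0.2, 0.2, -0.6]
width: 0.0099
gripper_force: 30.0
```

Request:
step_arm:
  rows:
    - [0.0004,0,0,0,0]
    - [0.0008,0,0,0,0]
    - [0.001,0,0,0,0]
    - [0.001,0,0,0,0]

```text
t: 21.1
eef_pos: [0.5027, -0.0162, 0.0859]
ee_rot: [-3.142, 0.0, 0.0]
force: [0.1, -0.3, -1.6]
width: 0.01
gripper_force: 30.0
```

Request:
step_arm:
  rows:
    - [0.0004,0,0,0,0]
    - [0.0008,0,0,0,0]
    - [0.001,0,0,0,0]
    - [0.001,0,0,0,0]

```text
t: 21.5
eef_pos: [0.5037, -0.0162, 0.0859]
ee_rot: [3.142, 0.0, 0.0]
force: [0.5, 0.7, -0.1]
width: 0.0096
gripper_force: 30.0
```

Request:
step_arm:
  rows:
    - [0.0003,0,0,0,0]
    - [0.0006,0,0,0,0]
    - [0.0008,0,0,0,0]
    - [0.0008,0,0,0,0]

```text
t: 21.9
eef_pos: [0.5045, -0.0162, 0.086]
ee_rot: [3.142, 0.0, 0.0]
force: [0.1, -0.4, 0.1]
width: 0.0097
gripper_force: 30.0
```

Request:
step_arm:
  rows:
    - [0.0003,0,0,0,0]
    - [0.0006,0,0,0,0]
    - [0.0008,0,0,0,0]
    - [0.0008,0,0,0,0]

```text
t: 22.3
eef_pos: [0.5053, -0.0162, 0.0859]
ee_rot: [3.142, 0.0, 0.0]
force: [-0.7, -0.6, -0.7]
width: 0.01
gripper_force: 30.0
```

Request:
step_arm:
  rows:
    - [0.0003,0,0,0,0]
    - [0.0006,0,0,0,0]
    - [0.0006,0,0,0,0]

```text
t: 22.6
eef_pos: [0.5057, -0.0162, 0.0859]
ee_rot: [3.142, 0.0, 0.0]
force: [-0.4, -0.1, -0.6]
width: 0.0097
gripper_force: 30.0
```

Request:
step_arm:
  rows:
    - [0.0003,0,0,0,0]
    - [0.0006,0,0,0,0]
    - [0.0006,0,0,0,0]

```text
t: 22.9
eef_pos: [0.506, -0.0162, 0.0858]
ee_rot: [3.142, 0.001, 0.0]
force: [-1.8, 1.6, -0.8]
width: 0.0097
gripper_force: 30.0
```

Request:
step_arm:
  rows:
    - [0.0003,0,0,0,0]
    - [0.0006,0,0,0,0]
    - [0.0006,0,0,0,0]

```text
t: 23.2
eef_pos: [0.5064, -0.0163, 0.0857]
ee_rot: [3.141, 0.001, 0.0]
force: [-3.8, 1.2, -0.5]
width: 0.01
gripper_force: 30.0
```

```bash
python3 - <<'E'
from h import *
s=grab('side')['color'];cv2.imwrite('pics/g_s.png',s);print(arm.get_state()['force'])
g=cv2.cvtColor(s,cv2.COLOR_BGR2GRAY);print('\n'.join(' '.join('%3d'%x for x in r) for r in g[197:214,276:312]))
E
```

```text
[-3.75402155  2.07693981 -0.05039717]
 43  45  46  44  42  40  38  41  58  94 124 128 126 126 120 121 123 122 121 122 117 111 107 109 112 111 111 111 109 110 114 119 119 116 112 111
 46  46  44  43  44  40  49  65  60  77 124 140 138 137 137 140 141 140 139 141 133 113  99 101 109 110 109 108 104 105 121 138 137 134 126 125
 46  45  45  44  42  48  83 116 106  81 109 133 138 138 139 141 140 139 141 145 143 120 107 109 109 110 108 108 107 110 128 149 148 147 145 144
 45  45  45  43  44  69 114 145 133  85  86 106 132 139 141 141 139 139 140 145 145 124 109 108 109 109 109 108 107 110 128 148 148 145 145 145
 43  45  44  42  51  85 115 132 126  93  87  91 113 136 136 143 141 136 138 144 147 130 109 108 109 109 109 109 107 109 128 149 147 145 143 143
 44  45  42  41  57  86 105 111 111 100  92  86  94 115 117 133 127 117 118 128 143 131 111 109 110 109 110 109 108 114 135 148 146 145 144 143
 42  41  44  46  58  83  98 103 105 100  94  88  86  97  98  97  85  80  81  97 125 122 111 110 111 110 110 109 108 115 136 147 146 143 144 142
 60  61  62  67  75  84  93  97  99  97  92  87  95 11
[... 685 characters left out ...]
  85  85  94  96  93  91  86  80  89 103 103  84  76  98 130 155 152 148 146 146 147 146 147 146 143 142 141 141 139 141 144
162 175 165 144  83  73  86  93  95  95  94  85  78  79  91 103  88  91 103 115 147 152 147 144 144 144 144 145 144 142 140 140 139 140 144 147
174 178 174 147  81  77  85  92  95  94  92  86  81  85  89 102  94  97 100 104 132 150 148 144 143 142 143 144 142 141 139 139 142 143 147 148
170 177 177 165 121  82  82  88  89  90  87  83  82  82  95  96  93  97  96 104 130 152 150 145 143 141 142 143 141 138 139 141 146 148 149 148
168 178 176 169 160 113 123 109  83  84  87  92  98  87  97  97  99 103 103 111 135 153 151 147 142 141 140 142 140 139 141 145 148 147 149 148
```

Contact began at about 0.5057, close to the neck distance, and it's rising softly. The sideways force says the spindle lies slightly to +y, so I'll centre and go on.

Request:
step_arm:
  rows:
    - [0,0.0004,0,0,0]
    - [0,0.0008,0,0,0]
    - [0,0.0008,0,0,0]

```text
t: 23.55
eef_pos: [0.5065, -0.0157, 0.0857]
ee_rot: [3.141, 0.001, -0.0]
force: [-5.6, -0.8, -1.3]
width: 0.01
gripper_force: 30.0
```

Request:
step_arm:
  rows:
    - [0.0003,0,0,0,0]
    - [0.0005,0,0,0,0]
    - [0.0005,0,0,0,0]

```text
t: 23.85
eef_pos: [0.5067, -0.0158, 0.0857]
ee_rot: [3.141, 0.002, -0.0]
force: [-6.6, -0.1, -0.5]
width: 0.0098
gripper_force: 30.0
```

Request:
step_arm:
  rows:
    - [0.0003,0,0,0,0]
    - [0.0004,0,0,0,0]
    - [0.0004,0,0,0,0]

```text
t: 24.15
eef_pos: [0.5068, -0.0158, 0.0856]
ee_rot: [3.141, 0.002, -0.0]
force: [-6.9, -1.5, -0.1]
width: 0.01
gripper_force: 30.0
```

```bash
python3 - <<'E'
from h import *
print(arm.get_state()['force'],arm.get_state()['moment'])
fs=grab('side');s=fs['color'];cv2.imwrite('pics/h.png',cv2.resize(s[190:220,270:310],None,fx=18,fy=18,interpolation=cv2.INTER_CUBIC))
for dx in(.044,.046,.058): print(dx,[proj(fs,[.5068+dx,-.0158+b,.0813]).round(1) for b in(-.011,0,.011)])
for z in(.078,.0846):print(proj(fs,[.548,-.0158+.01,z]),proj(fs,[.548,-.0158+.006,z]))
E
```

```text
[-6.90558071 -1.54727122 -0.09768287] [-0.30940024  2.48908322 -0.06129894]
0.044 [array([283.6, 202.6]), array([283.3, 204.7]), array([283. , 206.9])]
0.046 [array([282.8, 202.5]), array([282.5, 204.7]), array([282.2, 206.8])]
0.058 [array([278.1, 202.4]), array([277.8, 204.5]), array([277.4, 206.7])]
[284.09081329 207.84516877] [284.19937758 207.0481392 ]
[284.10253507 205.57422901] [284.21143264 204.78238335]
```

View pics/h.png

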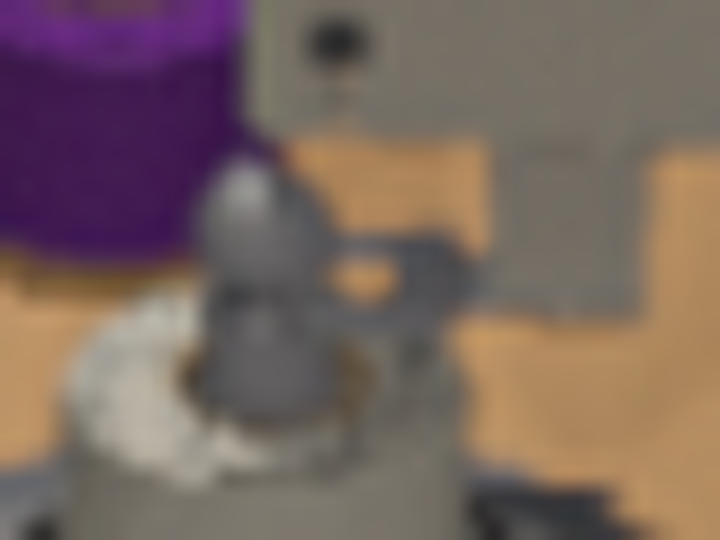

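The view shows the near jaw crossing in front of the neck (tip about u=283.6), with the seat face about u=292, roughly 12 mm short. So it's in the groove and not on the shaft. I'll press on gently in small steps.

Request:
step_arm:
  rows:
    - [0.0002,0,0,0,0]
    - [0.0004,0,0,0,0]
    - [0.0004,0,0,0,0]

```text
t: 24.5
eef_pos: [0.5073, -0.0158, 0.0856]
ee_rot: [3.141, 0.002, -0.0]
force: [-6.2, -0.8, -0.2]
width: 0.0098
gripper_force: 30.0
```

Request:
step_arm:
  rows:
    - [0.0002,0,0,0,0]
    - [0.0003,0,0,0,0]
    - [0.0003,0,0,0,0]

```text
t: 24.8
eef_pos: [0.5076, -0.0158, 0.0857]
ee_rot: [3.141, 0.002, -0.0]
force: [-6.7, -0.9, 0.4]
width: 0.0099
gripper_force: 30.0
```

The force has levelled off while the clip advances, so the jaws are spreading on the neck.

Request:
step_arm:
  rows:
    - [0.0003,0,0,0,0]
    - [0.0006,0,0,0,0]
    - [0.0009,0,0,0,0]
    - [0.0009,0,0,0,0]

```text
t: 25.2
eef_pos: [0.5083, -0.0158, 0.0855]
ee_rot: [3.141, 0.002, -0.0]
force: [-6.9, -0.6, 0.1]
width: 0.0099
gripper_force: 30.0
```

Request:
step_arm:
  rows:
    - [0.0003,0,0,0,0]
    - [0.0006,0,0,0,0]
    - [0.0009,0,0,0,0]
    - [0.0009,0,0,0,0]

```text
t: 25.6
eef_pos: [0.5089, -0.0159, 0.0853]
ee_rot: [3.141, 0.003, -0.0]
force: [-7.0, -0.6, -1.0]
width: 0.0099
gripper_force: 30.0
```

Request:
step_arm:
  rows:
    - [0.0003,0,0.0003,0,0]
    - [0.0006,0,0.0005,0,0]
    - [0.0009,0,0.0005,0,0]
    - [0.0009,0,0.0005,0,0]

```text
t: 26.0
eef_pos: [0.5112, -0.0156, 0.0864]
ee_rot: [3.141, 0.0, 0.0]
force: [-3.4, -1.6, 0.9]
width: 0.01
gripper_force: 30.0
```

Request:
step_arm:
  rows:
    - [0.0003,0,0,0,0]
    - [0.0006,0,0,0,0]
    - [0.0008,0,0,0,0]
    - [0.0008,0,0,0,0]

```text
t: 26.4
eef_pos: [0.5136, -0.0152, 0.0869]
ee_rot: [-3.141, -0.003, 0.001]
force: [3.3, -3.3, -3.4]
width: 0.01
gripper_force: 30.0
```

The noses have passed and the clip is drawing itself on. I'll follow it home.

Request:
step_arm:
  rows:
    - [0.0005,-0.0003,-0.0003,0,0]
    - [0.001,-0.0005,-0.0004,0,0]
    - [0.0015,-0.0005,-0.0004,0,0]
    - [0.0015,-0.0005,-0.0004,0,0]

```text
t: 26.8
eef_pos: [0.514, -0.0157, 0.0862]
ee_rot: [-3.141, -0.001, 0.0]
force: [2.3, -1.0, -0.2]
width: 0.0098
gripper_force: 30.0
```

Request:
step_arm:
  rows:
    - [0.0005,0,0,0,0]
    - [0.001,0,0,0,0]
    - [0.0015,0,0,0,0]
    - [0.0015,0,0,0,0]

```text
t: 27.2
eef_pos: [0.5154, -0.0158, 0.0861]
ee_rot: [-3.141, -0.0, 0.0]
force: [2.1, -0.6, -0.3]
width: 0.0097
gripper_force: 30.0
```

Request:
step_arm:
  rows:
    - [0.0005,0,0,0,0]
    - [0.001,0,0,0,0]
    - [0.0015,0,0,0,0]
    - [0.0015,0,0,0,0]

```text
t: 27.6
eef_pos: [0.5167, -0.0159, 0.086]
ee_rot: [-3.142, 0.0, 0.0]
force: [1.6, -0.9, -0.4]
width: 0.01
gripper_force: 30.0
```

Request:
step_arm:
  rows:
    - [0.0003,0,0,0,0]
    - [0.0006,0,0,0,0]
    - [0.0008,0,0,0,0]
    - [0.0008,0,0,0,0]

```text
t: 28.0
eef_pos: [0.5173, -0.0159, 0.086]
ee_rot: [3.142, 0.0, 0.0]
force: [1.2, -0.3, -0.2]
width: 0.0101
gripper_force: 30.0
```

Request:
step_arm:
  rows:
    - [0.0003,0,0,0,0]
    - [0.0006,0,0,0,0]
    - [0.0008,0,0,0,0]
    - [0.0008,0,0,0,0]

```text
t: 28.4
eef_pos: [0.5182, -0.0159, 0.086]
ee_rot: [3.142, 0.0, 0.0]
force: [0.6, 0.9, 0.1]
width: 0.0096
gripper_force: 30.0
```

Request:
step_arm:
  rows:
    - [0.0003,0,0,0,0]
    - [0.0005,0,0,0,0]
    - [0.0005,0,0,0,0]

```text
t: 28.7
eef_pos: [0.5185, -0.0159, 0.086]
ee_rot: [3.142, 0.001, 0.0]
force: [-1.1, 0.8, 0.3]
width: 0.0099
gripper_force: 30.0
```

Request:
step_arm:
  rows:
    - [0.0003,0,0,0,0]
    - [0.0005,0,0,0,0]
    - [0.0005,0,0,0,0]

```text
t: 29.0
eef_pos: [0.5186, -0.016, 0.0858]
ee_rot: [3.141, 0.001, 0.0]
force: [-3.4, 0.1, -1.4]
width: 0.0097
gripper_force: 30.0
```

The clip has hit its stop at 0.5186, 13 mm past first contact. I'll release, then retreat upward.

Request:
step_arm:
  rows:
    - [-0.0005,0,0.0001,0,0]
    - [-0.0005,0,0.0001,0,0.015]
    - [-0.0005,0,0.0001,0,0.03]
    - [-0.0005,0,0.0001,0,0.045]
    - [-0.0005,0,0.0001,0,0.045]
    - [-0.0005,0,0.0001,0,0.045]
    - [-0.0005,0,0.0001,0,0.045]
    - [-0.0005,0,0.01,0,0.045]
    - [-0.0005,0,0.03,0,0.045]
    - [-0.0005,0,0.06,0,0.045]
    - [-0.0005,0,0.1,0,0.045]
    - [-0.04,0,0.13,0,0.045]
    - [-0.08,0,0.14,0,0.045]
    - [-0.1,0.04,0.14,0,0.045]
    - [-0.1,0.08,0.14,0,0.045]
    - [-0.1,0.12,0.14,0,0.045]
    - [-0.1,0.16,0.14,0,0.045]
    - [-0.1,0.2,0.14,0,0.045]
    - [-0.1,0.22,0.14,0,0.045]
    - [-0.1,0.22,0.14,0,0.045]

```text
t: 31.0
eef_pos: [0.4193, 0.2065, 0.2267]
ee_rot: [-3.141, -0.001, 0.003]
force: [-0.0, -0.9, -1.5]
width: 0.0447
gripper_force: 0.0
```

```bash
python3 - <<'E'
from h import *
ft=grab('top');fs=grab('side');s=fs['color'];t=ft['color']
cv2.imwrite('pics/z_s.png',s);cv2.imwrite('pics/z_t.png',t)
for n,f,im,(u0,v0,u1,v1) in(('side',fs,s,(282,180,315,215)),('top',ft,t,(262,180,300,235))):
    g=im.max(2);m=np.zeros(g.shape,np.uint8);m[v0:v1,u0:u1]=(g<40)[v0:v1,u0:u1]
    k,l,st,c=cv2.connectedComponentsWithStats(m);print(n,st[1:].tolist(),c[1:].round(1).tolist())
    for d in(-.041,-.032,-.023): print(d,proj(f,[.5495+d,-.016,.078+.041]).round(1),proj(f,[.5495+d,-.016,.083]).round(1))
E
```

```text
side [[295, 194, 7, 12, 68]] [[297.7, 199.3]]
-0.041 [300.3 192.1] [300.  204.7]
-0.032 [296.7 192. ] [296.4 204.6]
-0.023 [293.1 191.9] [292.9 204.4]
top [[266, 188, 30, 32, 103], [265, 200, 1, 9, 9], [266, 210, 2, 1, 2], [278, 210, 4, 7, 23]] [[281.3, 204.4], [265.0, 204.0], [266.5, 210.0], [279.8, 213.0]]
-0.041 [279.8 216. ] [279.7 217.5]
-0.032 [279.8 212.3] [279.7 213.9]
-0.023 [279.8 208.5] [279.7 210.3]
```

The numbers put the grip about 32 mm behind the axis and at the right height in both views, so the clip is home and level. The arm is clear, so I'm handing in.

```bash
python3 -c "
from station import arm
print(arm.job_done())"
```

```text
the job is handed in; nothing more can be done
None
```

The label roll is seated flat on the platter and the clip is pushed fully home in the spindle's groove and released; the job was handed in at about 31 s, with push forces read at up to about 7 N.

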